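Pack the gatehouse shift caddy

TASK

Pack the grey three-compartment caddy for the next guard: the round-based stamp standing upright in the small compartment nearest the robot, the charged radio battery lying flat in the middle one, and the long-shackle padlock lying flat in the far one. The charged battery is the one in the charger: swing the charger's hold-down bar right up and back, then slide the battery forward from under the hood before lifting it away. Leave the square-based stamp, the short-shackle padlock and the spent battery on the desk where they are, and let go of everything.

Things in the scene. Friction and masses are not known exactly. Their poses are not given: they have to be found in the camera images.
- caddy: Grey open tray fixed to the desk, 276 (x) x 123 (y) x 25 mm; origin at the centre of its underside. Floor, walls and two dividers 4 mm thick, all walls 25 mm high. Compartments in a row along x, each 115 mm wide in y: small (stamp), x -134 to -69 mm; middle (battery), x -65 to +35; far (padlock), x +39 to +134. Its -x end faces the robot (yaw within 0.35 rad).
- charger: Fixed, light grey base, black hood; base x -45..80, y +-50, z 0..25 mm; origin at underside; front (-x) faces the robot (yaw within 0.4 rad). Battery lies on the base along x, rear against a stop. Hood x 33..55, z 47..52, y +-32 (side walls from x 28) covers the battery's rear 12 mm: slide it 15 mm or more to -x before lifting. Hinge posts x 55..69, top z 59 mm.
- holdbar (a joint): Hold-down bar angle, rad: 0 to 0.06 closed, grows as the front end is lifted up and back, limit 1.8; right up is over 1.4. Hinge axis along the charger's y at x 62, z 52 mm (charger frame). The 12 x 8 mm bar runs forward over the battery; a toe hooks down before the battery's front. Friction holds it at any angle; 1 to 2 N at the handle lifts it.
- holdbar_grip (a point): Centre of the bar's steel T-handle, 12 mm diameter, 26 mm long along the charger's y (pinch it by its flat ends). Closed, it is at x -60, y 0, z 54 mm in the charger's frame, 122 mm from the hinge axis, just in front of the base. Its x axis points from handle to hinge.
- battery: Charged radio battery in the charger: dark block 80 (x) x 44 (y) x 20 mm, 120 g, brass contacts on top near its +x end; origin at the centre of its underside, at the start at x 5, y 0, z 25 mm in the charger's frame. With the bar up its sides can be gripped from above for charger x -35 to +28 mm.
- battery_spent: Spent battery, the same size and look as the charged one, lying flat on the desk: leave it. Origin at the centre of its underside.
- padlock_long: Padlock lying flat: brass body 40 (x) x 38 (y) x 18 mm (z), steel shackle (8 mm bar, 32 mm wide) that sticks out 36 mm from the body towards +x; 160 g. Origin at the centre of the underside of the brass body (so it reaches from x = -20 to +56 mm).
- padlock_short: Look-alike padlock with the same body but a shackle that sticks out only 18 mm: leave it. Origin at the centre of the underside of the brass body.
- stamp_round: Hand stamp standing upright, black round base 48 mm in diameter and 14 mm high, steel neck 14 mm in diameter, dark wooden round knob 22 mm in diameter from 34 to 56 mm height; 60 g. Origin at the centre of its underside.
- stamp_square: Look-alike stamp with a black square base 46 x 46 mm, otherwise the same: leave it. Origin at the centre of its underside.
There are look-alikes about, which are no part of the job. What is shaped like the stamp_round but blue or purple is not meant.

How it is judged:
On the way, in this order (a step that is already met when the one before it is completed fails the run):
1. the hold-down bar is swung right up and back while the battery is still in the charger (value of joint holdbar above 1.3 rad and distance between battery and charger below 0.06 m), for 0.2 s.
2. the charged battery lies in the caddy's middle compartment (x of battery in the frame of caddy between -0.045 and 0.015 m and y of battery in the frame of caddy between -0.04 and 0.04 m and z of battery in the frame of caddy between -0.001 and 0.009 m and angle between battery's own z axis and vertical below 0.15 rad and linear speed of battery below 0.02 m/s), for 0.2 s.
At the end, for the whole second after the job is handed in: Round stamp upright in the small compartment, charged battery flat in the middle one, long padlock flat in the far one: each inside its compartment, within 9 mm of the floor, tilted under 0.15 rad, released, at rest. The three look-alikes within 30 mm of where they lay (all of step 2 and x of stamp_round in the frame of caddy between -0.116 and -0.087 m and y of stamp_round in the frame of caddy between -0.04 and 0.04 m and z of stamp_round in the frame of caddy between -0.001 and 0.009 m and angle between each of stamp_round, padlock_long's own z axis and vertical below 0.15 rad and linear speed of each of stamp_round, padlock_long below 0.02 m/s and x of padlock_long in the frame of caddy between 0.055 and 0.118 m and y of padlock_long in the frame of caddy between -0.042 and 0.042 m and z of padlock_long in the frame of caddy between -0.001 and 0.009 m and distance of each of battery_spent, padlock_short, stamp_square from where it was at the start of the episode below 0.03 m); the robot touches nothing.
It fails at once if a look-alike (square stamp, short padlock, spent battery) is carried or pushed more than 40 mm (distance of any of battery_spent, padlock_short, stamp_square from where it was at the start of the episode above 0.04 m).
It also fails if it takes over 96 s, if anything falls off the work surface, if the arm or the gripper's body presses on something with over 40 N, if the wrist force passes 120 N, or if a joint passes its speed limit or range.

ROBOT

A 6-joint arm with a two-finger parallel gripper is mounted at the origin on the work surface. World frame = base frame: x ahead of the robot, y to its left, z up, the work surface at z = 0. Lengths are in m, angles in rad, forces in N, time in s.
With the tool pointing down it reaches from about 0.325 to 0.775 m from the base axis. Payload 5.5 kg.
Tool frame: the origin (TCP) lies at the very end of the fingers, on their centre line; the grasp point (between the pads) lies 19 mm behind it; z points along the fingers, y is the line along which they close (so a half turn about z gives the same grasp; the last joint's range is limited). The gripper opens to 85 mm and grips with 20 to 120 N. Pads are 22 mm wide; open, the fingers measure 114 mm over their backs; the gripper's body (76 mm by 85 mm) begins 54 mm behind the grasp point. The pads swing forward as they close: fully open they stand 13 mm farther back than shut.
Start: joints at [-0.057, 0.091, 1.231, -0, 1.82, -0.057], TCP at [0.6, -0, 0.231] pointing down, gripper open.
Joint ranges: [-2.87, 2.87], [-0.86, 2.18], [0.17, 2.46], [-1.51, 4.65], [0.06, 2.69], [-2.65, 2.65]. Speed limits (rad/s): [2.57, 2.57, 3.01, 3.14, 3.14, 3.14].

INTERFACE

Orientations are given as a unit quaternion [x, y, z, w].
In Python, from bench import env gives the robot as it stands.
- The arm moves only by the shell command python3 -m handwheel 'ROWS' [FORCE]. ROWS is text: rows parted by semicolons, each of 5 numbers parted by spaces: the finger opening in mm, from 0 to 85.4, then the shift along the tool's x, y, z in mm, then the turn about the tool's z in degrees. In form: grip x y z twist; .... A call has 1 to 12 rows; each row is the pose to reach, as a shift and turn from the pose commanded when the call began, along the tool's axes at that moment; what a row does not reach only later rows make up. A row lasts 1/10 s, in which the tool goes at most 50 mm and 8.59 degrees, less where a joint would pass 70% of its speed; a pose out of reach is approached as far as the arm can. A call with a gripper value outside its range is refused whole. The fingers move at their own pace and stop on an object; FORCE is the grip in N (left out, the last holds). Time passes only in rows, so rows that repeat a pose let the fingers close. It gives the time, the measured TCP pose, the force, the opening and the grip force at its end, in the units of the state.
- env.state(): the state, without advancing time (a new reading comes with each control period).
- env.get_image(name): name is "scene" or "side" or "wrist"; returns the picture (420x560x3 uint8, red, green, blue); there is no depth.
- env.get_calibration(name): a dict with "fx", "fy", "cx", "cy" (pixels), "T" (4x4, takes a point from camera to world coordinates). Camera axes: x right, y up, looking along -z (the intrinsics and any distortion apply to the point x, -y, -z); pixel columns grow to the right and rows downward; lengths in m; the calibration is good to about 2 mm. A picture is of the moment at which its call begins: read the wrist's pose just before it. get_calibration takes no time and is no camera call; for the wrist camera it gives the pose at the moment of the call.
- env.hand_in(): hands the job in; it is judged then, once.
The state is a dict: "t": time; "joint_positions": joint angles; "qd": joint speeds; "tau": joint torques, N m; "tcp_pos": TCP position; "tcp_rot": TCP orientation; "contact_force": force on the tool from outside, world axes, zero at the start; "moment": the same for the moment, N m; "finger_gap": finger opening in m; "grasp_force": force on a finger pad.
Only numpy, scipy, OpenCV 4.12 (cv2) and the standard library are available. Lean on these libraries where they do the work, as an engineer would, in place of code of your own. Each camera call takes 0.05 s, during which the arm holds its last target. There are 200 camera calls.

## Working session

There is one attempt and no reset: what is moved stays moved. The work goes in short steps, Python scripts to look and compute and a shell command to move; the robot and the scene stay as the last step left them, time stands still between calls to the robot, and variables do not carry over. Pictures are saved under pics/ and viewed, at most 14 in all, crops included, and the job is handed in when it is done.

```bash
mkdir -p pics; ls; cat > h.py <<'E'
import numpy as np, cv2
from bench import env
def snap(n,f):
    c=env.get_calibration(n); im=env.get_image(n); cv2.imwrite('pics/'+f+'.png',im[:,:,::-1]); np.save('pics/'+f+'.npy',np.asarray(c['T'])); return im,c
def ray(c,u,v):
    T=np.array(c['T']); d=np.array([(u-c['cx'])/c['fx'],-(v-c['cy'])/c['fy'],-1.]); return T[:3,3],T[:3,:3]@d
def onz(c,u,v,z):
    o,d=ray(c,u,v); return o+d*(z-o[2])/d[2]
def proj(c,p):
    T=np.array(c['T']); q=T[:3,:3].T@(np.array(p)-T[:3,3]); return c['cx']+c['fx']*q[0]/-q[2], c['cy']-c['fy']*q[1]/-q[2]
E
python3 - <<'E'
from h import *
for n in ['scene','side','wrist']:
    im,c=snap(n,n+'0'); print(n,{k:(v if k!='T' else np.round(v,3).tolist()) for k,v in c.items()})
print(env.state())
E
```

```text
pics
scene {'fx': 504.656003795812, 'fy': 504.656003795812, 'cx': 282.18363731517184, 'cy': 211.2194484306553, 'T': [[-0.9, -0.24, 0.364, 0.941], [0.435, -0.534, 0.725, 0.82], [0.02, 0.811, 0.585, 0.742], [0.0, 0.0, 0.0, 1.0]]}
side {'fx': 489.56076564089676, 'fy': 489.56076564089676, 'cx': 277.32964509807397, 'cy': 208.16518456117194, 'T': [[0.801, 0.466, -0.374, 0.097], [-0.598, 0.619, -0.509, -0.56], [-0.006, 0.632, 0.775, 0.906], [0.0, 0.0, 0.0, 1.0]]}
wrist {'fx': 378.20531599312847, 'fy': 378.20531599312847, 'cx': 286.7473965959694, 'cy': 211.0386362839317, 'T': [[1.0, -0.002, 0.003, 0.599], [0.001, 0.949, 0.315, 0.081], [-0.003, -0.315, 0.949, 0.372], [0.0, 0.0, 0.0, 1.0]]}
{'t': 0.15, 'joint_positions': array([-5.67416724e-02,  9.17089788e-02,  1.23162352e+00, -2.85611867e-05,
        1.81979819e+00, -5.67118465e-02]), 'qd': array([-0.00073681, -0.00236387, -0.00419137, -0.00089882, -0.00034434,
        0.00184115]), 'tau': array([ 1.18562282e-03, -4.59372532e+01, -4.18527281e+01, -2.23398712e-05,
        9.54780931e-03, -9.16542831e-06]), 'tcp_pos': array([ 5.99784332e-01, -2.39762453e-05,  2.30388754e-01]), 'tcp_rot': array([ 7.07119598e-01,  7.07093546e-01, -5.22399805e-04, -5.64514863e-04]), 'contact_force': array([ 0.90723119, -0.19880316, -0.64709221]), 'moment': array([ 0.02356086, -0.00508485, -0.03099292]), 'grasp_force': 0.0, 'finger_gap': 0.08524006801198364}
```

View pics/scene0.png

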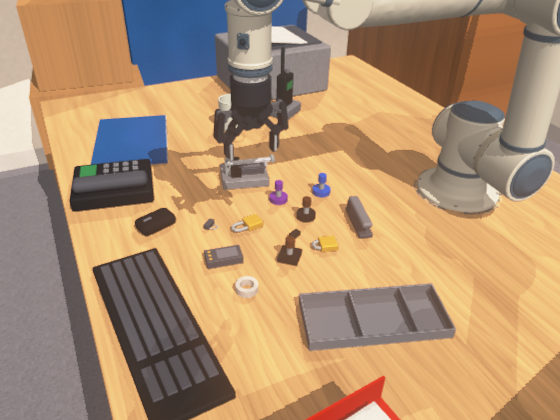

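View pics/side0.png

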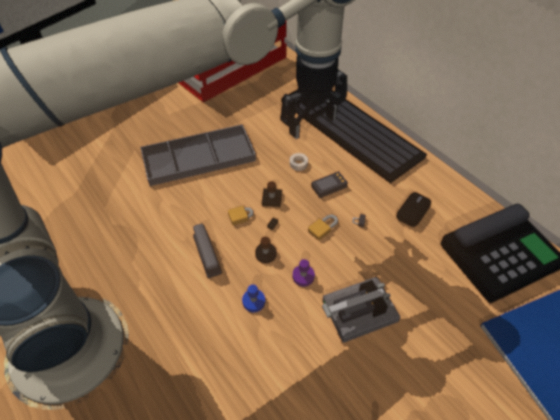

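```bash
python3 - <<'E'
import cv2
a=cv2.imread('pics/side0.png')[165:345,220:410]; cv2.imwrite('pics/s1.png',cv2.resize(a,None,fx=3.3,fy=3.3,interpolation=cv2.INTER_CUBIC)[:600])
a=cv2.imread('pics/scene0.png')[140:280,195:365]; cv2.imwrite('pics/s2.png',cv2.resize(a,None,fx=4.25,fy=4.25,interpolation=cv2.INTER_CUBIC)[:600])
E
```

```text
(no output)
```

View pics/s1.png

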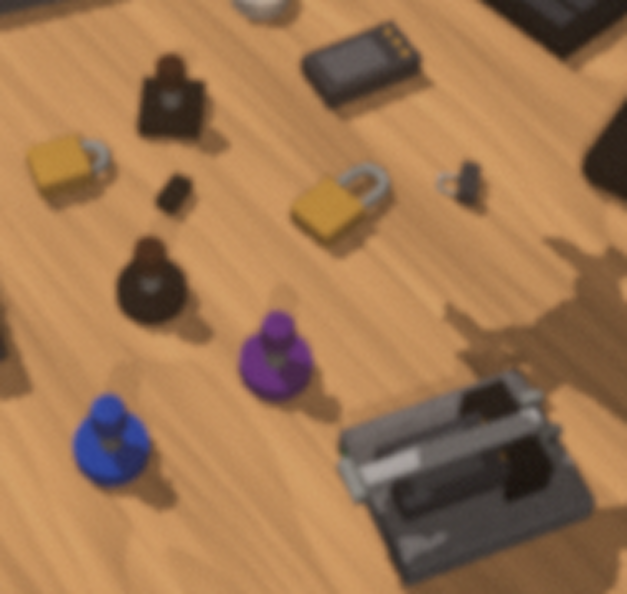

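View pics/s2.png

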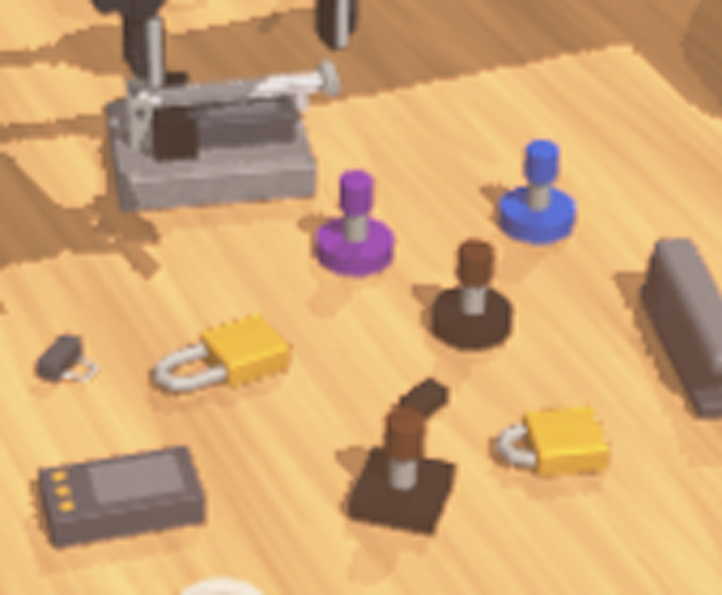

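```bash
cat >> h.py <<'E'
def tri(cs,uv):
    A=[];b=[]
    for c,p in zip(cs,uv):
        o,d=ray(c,*p); d=d/np.linalg.norm(d); M=np.eye(3)-np.outer(d,d); A.append(M); b.append(M@o)
    A=np.vstack(A); b=np.hstack(b); x=np.linalg.lstsq(A,b,rcond=None)[0]; return x, np.linalg.norm(A@x-b)
def rect(c,mask,z):
    cn=max(cv2.findContours(mask.astype(np.uint8),cv2.RETR_EXTERNAL,cv2.CHAIN_APPROX_NONE)[0],key=cv2.contourArea)[:,0]
    p=np.array([onz(c,u,v,z)[:2] for u,v in cn],np.float32)*1000
    return cv2.minAreaRect(p)
E
python3 - <<'E'
from h import *
cs=env.get_calibration('scene'); cd=env.get_calibration('side')
S=lambda x,y:(x/3.3+220,y/3.3+165); C=lambda x,y:(x/4.25+195,y/4.25+140)
for n,s,c in [('round knob top',S(150,243),C(474,245)),('round base',S(151,292),C(472,312)),('sq base',S(171,108),C(402,490)),('purple base',S(275,362),C(355,245)),
  ('blue',S(112,448),C(537,215)),('handle ctr',S(352,477),C(330,77)),('base front+y top',S(343,440),C(314,160)),('rear+y top',S(512,373),C(120,180)),('hinge bar',S(538,412),C(140,95)),
  ('lock body',S(328,207),C(245,345)),('lock tip',S(378,178),C(162,375)),('spent',S(360,65),C(122,490))]:
    print(n,np.round(tri([cs,cd],[c,s])[0]*1000), round(tri([cs,cd],[c,s])[1]*1000,1))
for nm,c in (('scene0',cs),('side0',cd)):
    im=cv2.imread(f'pics/{nm}.png'); h=cv2.cvtColor(im,cv2.COLOR_BGR2HSV)
    g=cv2.inRange(h,(18,170,90),(28,255,255))
    n,l,st,ce=cv2.connectedComponentsWithStats(g)
    print(nm,[(st[i].tolist()) for i in range(1,n) if 80<st[i,4]<600])
pts=[(299,293),(441,286),(452,312),(305,333)]  # scene caddy rim, rough
print('caddy sc',[np.round(onz(cs,*p,.025)[:2]*1000).tolist() for p in pts])
pts=[(142,158),(247,128),(256,152),(150,180)]
print('caddy sd',[np.round(onz(cd,*p,.025)[:2]*1000).tolist() for p in pts])
E
```

```text
round knob top [437. -55.  58.] 0.6
round base [434. -58.   8.] 0.5
sq base [541.  65.   6.] 0.5
purple base [ 466. -149.    7.] 0.1
blue [ 347. -136.    5.] 0.1
handle ctr [ 432. -260.   58.] 0.1
base front+y top [ 458. -225.   22.] 0.6
rear+y top [ 577. -253.   21.] 2.7
hinge bar [ 549. -293.   55.] 0.8
lock body [570. -77.  13.] 0.6
lock tip [619. -76.   7.] 1.7
spent [675.  11.  11.] 0.9
scene0 [[243, 215, 19, 15, 182], [319, 236, 18, 15, 199]]
side0 [[229, 208, 17, 13, 139], [310, 220, 19, 17, 163]]
caddy sc [[585.0, 195.0], [313.0, 297.0], [341.0, 363.0], [622.0, 290.0]]
caddy sd [[346.0, 357.0], [623.0, 290.0], [590.0, 201.0], [327.0, 277.0]]
```

```bash
python3 -m handwheel '85 -265 -120 0 -74; 85 -265 -120 0 -74; 85 -265 -120 0 -74; 85 -265 -120 0 -74; 85 -265 -120 0 -74; 85 -265 -120 0 -74; 85 -265 -120 0 -74; 85 -265 -120 0 -74; 85 -265 -120 0 -74; 85 -265 -120 0 -74; 85 -265 -120 0 -74; 85 -265 -120 0 -74'
python3 - <<'E'
from h import *
im,c=snap('wrist','w1'); cv2.imwrite('pics/w1b.png',cv2.resize(im[:,:,::-1],(800,600)))
E
```

```text
t: 1.35
tcp_pos: [0.4801, -0.2648, 0.2311]
tcp_rot: [0.14, 0.99, 0.0, -0.0]
contact_force: [0.6, 0.4, -0.1]
finger_gap: 0.0851
grasp_force: 0.0
```

View pics/w1b.png

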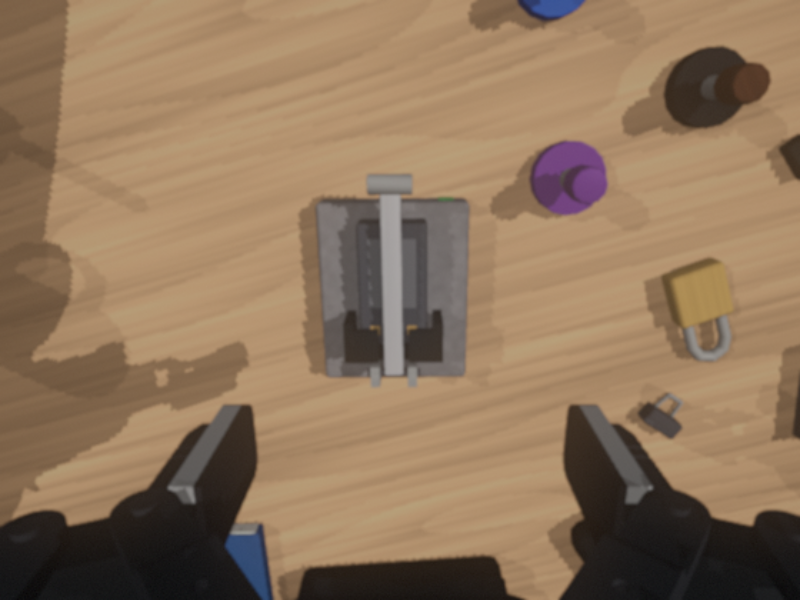

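```bash
python3 - <<'E'
from h import *
c=env.get_calibration('wrist')
q=lambda n,u,v,z:print(n,np.round(onz(c,u*.7,v*.7,z)*1000,1)[:2])
q('handle L',367,182,.06);q('handle R',412,182,.06);q('handle c',389.5,184,.058)
q('FL',318,200,.025);q('FR',468,200,.025);q('RR',466,376,.025);q('RL',327,377,.025)
q('bat fl',358,221,.045);q('bat fr',427,221,.045)
q('bar rear',393,372,.056);q('bar front',389.5,197,.058)
q('round base',706,87,.014);q('purple base',568,178,.014)
q('round knob',744,85,.056)
h=cv2.cvtColor(cv2.imread('pics/w1.png'),cv2.COLOR_BGR2HSV); g=cv2.inRange(h,(15,110,60),(30,255,255)); g[:,:440]=0; g[250:]=0;g[:170]=0
r=rect(c,g,.018); print(r, cv2.boundingRect(g))
q('lock tip',709,358,.009);q('lock body c',698,292,.018)
from scipy.spatial.transform import Rotation as R
print(R.from_quat(env.state()['tcp_rot']).as_matrix().round(3))
E
```

```text
handle L [ 425.7 -274.4]
handle R [ 432.8 -249.8]
handle c [ 430.5 -262.6]
FL [ 430.5 -311.5]
FR [ 457.  -219.4]
RR [ 577.1 -251. ]
RL [ 550.5 -346.3]
bat fl [ 447.6 -288.3]
bat fr [ 459.2 -247.8]
bar rear [ 545.6 -294.9]
bar front [ 437.5 -264.7]
round base [432.2 -60.1]
purple base [ 463.  -152.6]
round knob [433.3 -61.3]
((564.0729370117188, -83.02925109863281), (46.832420349121094, 43.634361267089844), 5.2930145263671875) (456, 180, 96, 69)
lock tip [620.4 -76. ]
lock body c [562.9 -82. ]
[[-0.961  0.277 -0.   ]
 [ 0.277  0.961  0.   ]
 [ 0.     0.    -1.   ]]
```

```bash
python3 -m handwheel '60 25 -5 25 0; 50 49 -11 60 0; 50 49 -11 100 0; 50 49 -11 140 0; 50 49 -11 170 0; 50 49 -11 193 0; 50 49 -11 193 0; 50 49 -11 193 0; 15 49 -11 193 0; 15 49 -11 193 0; 15 49 -11 193 0; 15 49 -11 193 0' 25
python3 - <<'E'
from h import *
snap('side','d2');a=cv2.imread('pics/d2.png')[240:360,280:440]; cv2.imwrite('pics/d2c.png',cv2.resize(a,None,fx=4,fy=4,interpolation=cv2.INTER_CUBIC))
E
```

```text
t: 2.6
tcp_pos: [0.4309, -0.2628, 0.0396]
tcp_rot: [0.139, 0.99, -0.001, 0.002]
contact_force: [2.6, -1.6, 0.6]
finger_gap: 0.0253
grasp_force: 26.0
```

View pics/d2c.png

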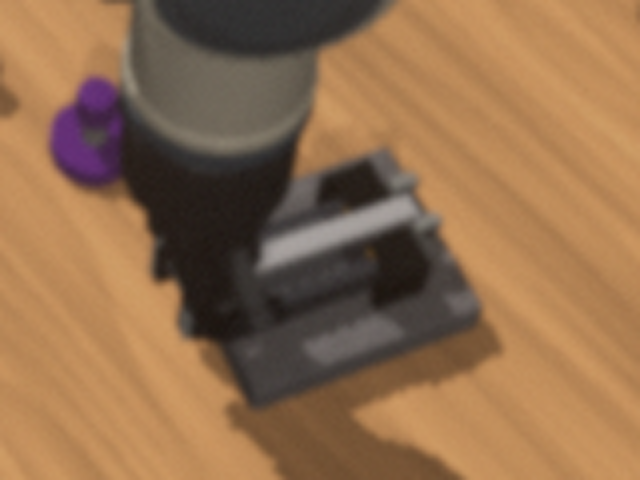

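The gap stops at 25.3 mm, so the handle's 26 mm is between the pads. The picture shows the gripper on the bar's front end at crop pixel (200,300). Now the arc.

```bash
python3 -m handwheel '15 -1 0 -15 0; 15 -4 0 -30 0; 15 -9 0 -44 0; 15 -16 0 -58 0; 15 -24 0 -71 0; 15 -34 0 -83 0; 15 -45 0 -93 0; 15 -58 0 -102 0; 15 -71 0 -109 0; 15 -85 0 -114 0; 15 -100 0 -118 0; 15 -115 0 -120 0'
python3 -m handwheel '15 -7 0 0 0; 15 -9 0 0 0; 15 -9 0 0 0; 15 -9 0 0 0; 45 -9 0 0 0; 45 -9 0 0 0; 45 -9 0 0 0; 45 -9 0 -30 0; 85 -9 0 -70 0; 85 -9 0 -70 0; 85 -9 0 -70 0'
python3 - <<'E'
from h import *
snap('side','d3');a=cv2.imread('pics/d3.png')[180:360,270:470]; cv2.imwrite('pics/d3c.png',cv2.resize(a,None,fx=3.3,fy=3.3,interpolation=cv2.INTER_CUBIC))
E
```

```text
t: 3.85
tcp_pos: [0.5402, -0.2934, 0.1586]
tcp_rot: [0.139, 0.99, 0.001, -0.001]
contact_force: [-2.7, 1.8, -0.2]
finger_gap: 0.0254
grasp_force: 25.2
t: 4.95
tcp_pos: [0.5494, -0.2967, 0.2297]
tcp_rot: [0.139, 0.99, -0.001, 0.001]
contact_force: [0.9, -0.9, -1.0]
finger_gap: 0.0844
grasp_force: 0.0
```

View pics/d3c.png

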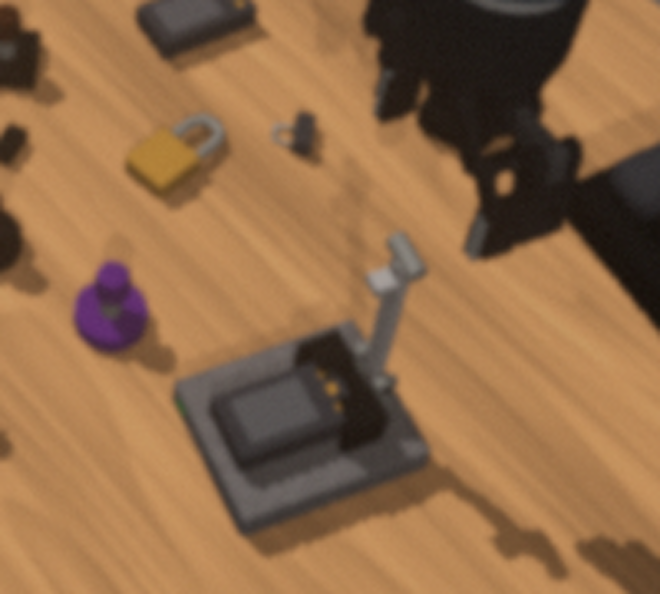

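```bash
python3 -m handwheel '65 40 1 0 0; 65 77 1 20 0; 65 77 1 65 0; 65 77 1 110 0; 65 77 1 155 0; 65 77 1 185 0; 65 77 1 202 0; 65 77 1 202 0; 65 77 1 202 0; 30 77 1 202 0; 30 77 1 202 0; 30 77 1 202 0' 60
python3 -m handwheel '30 0 0 0 0; 30 0 0 0 0; 30 0 0 0 0'
```

```text
t: 6.2
tcp_pos: [0.4757, -0.2743, 0.0271]
tcp_rot: [0.139, 0.99, -0.0, 0.001]
contact_force: [-0.6, -0.6, 2.0]
finger_gap: 0.0424
grasp_force: 62.8
t: 6.5
tcp_pos: [0.4757, -0.2743, 0.0272]
tcp_rot: [0.139, 0.99, -0.0, 0.001]
contact_force: [-0.2, 0.1, 6.5]
finger_gap: 0.0425
grasp_force: 63.1
```

```bash
python3 -m handwheel '30 5 0 -1 0; 30 12 0 -1 0; 30 20 0 -1 0; 30 28 0 -1 0; 30 32 0 -2 0; 30 32 0 -20 0; 30 32 0 -60 0; 30 32 0 -100 0; 30 32 0 -145 0; 30 32 0 -190 0; 30 32 0 -215 0; 30 32 0 -215 0'
python3 -m handwheel '30 6 40 0 0; 30 17 85 0 0; 30 29 130 0 0; 30 40 175 0 0; 30 52 220 0 0; 30 63 265 0 0; 30 75 310 0 0; 30 86 355 0 0; 30 98 400 0 0; 30 110 440 0 0; 30 116 465 0 0; 30 116 465 0 0'
python3 - <<'E'
from h import *
im,c=snap('wrist','w4'); cv2.imwrite('pics/w4b.png',cv2.resize(im[:,:,::-1],(800,600)))
E
```

```text
t: 7.7
tcp_pos: [0.4452, -0.2658, 0.246]
tcp_rot: [0.139, 0.99, -0.002, 0.003]
contact_force: [-0.6, 0.2, -1.5]
finger_gap: 0.0423
grasp_force: 62.5
t: 8.9
tcp_pos: [0.4598, 0.2163, 0.2382]
tcp_rot: [0.137, 0.991, -0.001, -0.002]
contact_force: [-0.4, -0.5, -0.9]
finger_gap: 0.0425
grasp_force: 62.4
```

View pics/w4b.png

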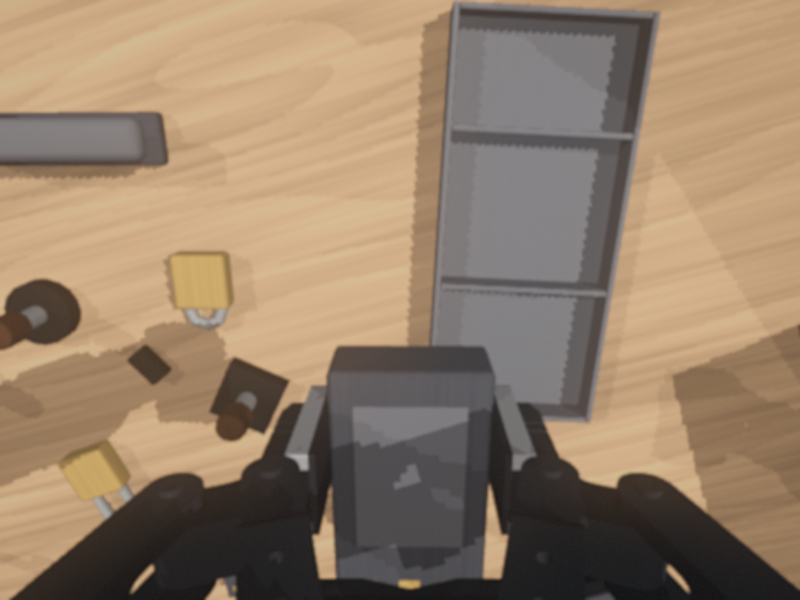

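```bash
python3 - <<'E'
from h import *
from scipy.spatial.transform import Rotation as R
c=env.get_calibration('wrist')
P={n:onz(c,u*.7,v*.7,.025)[:2]*1000 for n,u,v in [('A-x-y',453,3),('B-x+y',660,12),('C+x+y',591,422),('d1L',452,131),('d1R',635,136),('d2L',440,285),('d2R',608,293)]}
for k,v in P.items(): print(k,v.round(1))
A,B,C=P['A-x-y'],P['B-x+y'],P['C+x+y']
print(np.linalg.norm(B-A),np.linalg.norm(C-B)); d=(C-B)/np.linalg.norm(C-B); e=(B-A)/np.linalg.norm(B-A); print('yaw',np.arctan2(d[1],d[0]),np.arctan2(-e[0],e[1]))
ctr=(A+C)/2; print('ctr',ctr)
M=R.from_quat(env.state()['tcp_rot']).as_matrix(); print(M.round(3))
for k in('d1L','d1R','d2L','d2R'): v=P[k]-ctr; print(k,v@d,v@np.array([-d[1],d[0]]))
E
```

```text
A-x-y [323.3 279. ]
B-x+y [361.1 395.2]
C+x+y [621.6 309. ]
d1L [392.6 260.7]
d1R [426.8 370.7]
d2L [488.  227.7]
d2R [524.9 337.6]
122.14957256272805 274.3647030456873
yaw -0.3194798340948132 -0.31463691141442185
ctr [472.4863502  294.03095171]
[[-0.962  0.273 -0.004]
 [ 0.273  0.962 -0.002]
 [ 0.004 -0.003 -1.   ]]
d1L -65.34787848007772 -56.762172391985665
d1R -67.4280082404837 58.4791664792272
d2L 35.575787210460206 -58.09783498506384
d2R 36.11682242396825 57.836773949959834
```

```bash
python3 -m handwheel '30 20 40 0 2.4; 30 41 79.5 20 2.4; 30 41 79.5 60 2.4; 30 41 79.5 100 2.4; 30 41 79.5 150 2.4; 30 41 79.5 180 2.4; 30 41 79.5 180 2.4; 30 41 79.5 180 2.4; 30 41 79.5 180 2.4; 30 41 79.5 180 2.4'
```

```text
t: 9.95
tcp_pos: [0.4452, 0.3019, 0.0642]
tcp_rot: [0.16, 0.987, 0.001, 0.002]
contact_force: [-0.2, -0.5, -0.6]
finger_gap: 0.0429
grasp_force: 62.4
```

```bash
python3 -m handwheel '30 3 0 20 0; 30 3 0 40 0; 30 3 0 50 0; 30 3 0 56.5 0; 30 3 0 56.5 0; 30 3 0 56.5 0; 58 3 0 56.5 0; 58 3 0 56.5 0; 58 3 0 56.5 0'
python3 -m handwheel '60 0 0 -20 0; 60 0 0 -70 0; 60 0 0 -120 0; 60 0 0 -170 0; 85 0 0 -210 0; 85 0 0 -230 0; 85 0 0 -230 0'
```

```text
t: 10.85
tcp_pos: [0.4411, 0.3024, 0.005]
tcp_rot: [0.16, 0.987, 0.0, 0.0]
contact_force: [0.0, 0.3, -0.5]
finger_gap: 0.0579
grasp_force: 0.0
t: 11.55
tcp_pos: [0.442, 0.3031, 0.2395]
tcp_rot: [0.16, 0.987, 0.002, 0.003]
contact_force: [-0.2, -0.1, 1.1]
finger_gap: 0.0847
grasp_force: 0.0
```

```bash
python3 -m handwheel '85 -17 -40 0 0; 85 -35 -84 0 0; 85 -53 -126 0 0; 85 -71 -168 0 0; 85 -88 -210 0 0; 85 -106 -252 0 0; 85 -124 -294 0 0; 85 -141 -336 0 0; 85 -141 -336 0 0; 85 -141 -336 0 0'
python3 - <<'E'
from h import *
im,c=snap('wrist','w5'); cv2.imwrite('pics/w5b.png',cv2.resize(im[:,:,::-1],(800,600)))
E
```

```text
t: 12.55
tcp_pos: [0.4681, -0.0616, 0.233]
tcp_rot: [0.161, 0.987, 0.0, -0.001]
contact_force: [1.1, 0.3, -0.4]
finger_gap: 0.0853
grasp_force: 0.0
```

View pics/w5b.png

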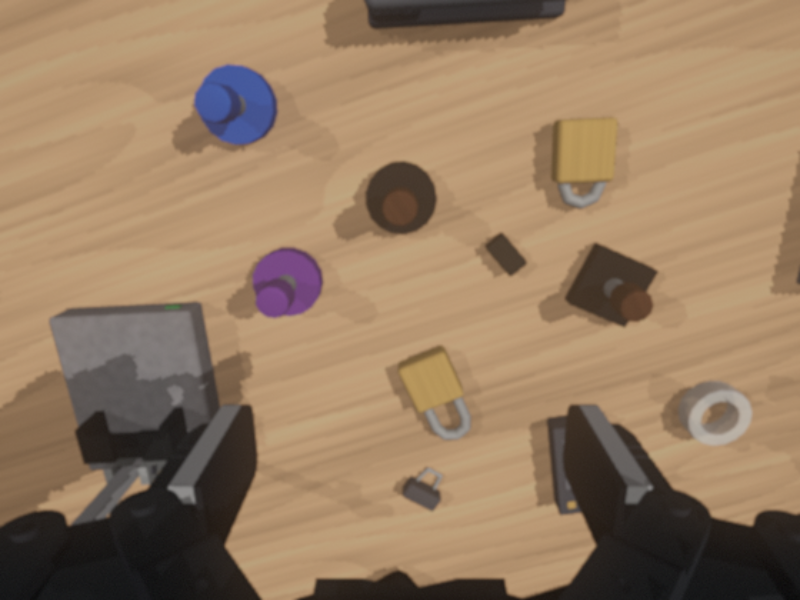

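```bash
python3 - <<'E'
from h import *
from scipy.spatial.transform import Rotation as R
c=env.get_calibration('wrist'); s=env.state(); M=R.from_quat(s['tcp_rot']).as_matrix(); p=s['tcp_pos']*1000
def q(n,u,v,z):
    w=onz(c,u*.7,v*.7,z)*1000; print(n,w[:2].round(1),'tool d',(M.T@(w-p)).round(1))
q('base',400.5,196,.014);q('knob',400,208,.056)
q('lock c',429,377,.018);
for u,v in [(399,360),(441,348),(464,392),(414,413)]: q('lockcorner',u,v,.018)
q('tip',454,436,.008); print(p.round(1))
h=cv2.cvtColor(cv2.imread('pics/w5.png'),cv2.COLOR_BGR2HSV); g=cv2.inRange(h,(15,110,60),(30,255,255)); g[:,:270]=0; g[:,335:]=0;g[:235]=0;g[300:]=0
print(cv2.countNonZero(g))
E
```

```text
base [432.1 -55. ] tool d [ 35.6  -6.2 219.5]
knob [433.9 -55.3] tool d [ 33.9  -5.8 177.5]
lock c [562.1 -77. ] tool d [-94.7  14.2 215.2]
lockcorner [542.4 -93.4] tool d [-81.1  -7.7 215.2]
lockcorner [543.  -61.8] tool d [-71.7  22.5 215.3]
lockcorner [581.9 -56.2] tool d [-106.8   40.1  215.2]
lockcorner [586.8 -96.6] tool d [-124.3    3.3  215.1]
tip [621.4 -75.1] tool d [-150.3   34.7  225.1]
[468.3 -60.7 233.4]
1437
```

```bash
python3 -m handwheel '50 34 -6 20 0; 50 34 -6 70 0; 50 34 -6 120 0; 50 34 -6 165 0; 50 34 -6 190 0; 50 34 -6 206 0; 50 34 -6 206 0; 50 34 -6 206 0; 12 34 -6 206 0; 12 34 -6 206 0; 12 34 -6 206 0; 12 34 -6 206 0' 40
python3 -m handwheel '12 0 0 0 0; 12 0 0 0 0; 12 0 0 -30 0; 12 0 0 -75 0; 12 0 0 -100 0; 12 0 0 -100 0; 12 0 0 -100 0; 12 0 0 -100 0'
```

```text
t: 13.8
tcp_pos: [0.4354, -0.0559, 0.0302]
tcp_rot: [0.16, 0.987, 0.0, 0.001]
contact_force: [-0.7, 1.0, 5.0]
finger_gap: 0.0208
grasp_force: 39.2
t: 14.6
tcp_pos: [0.4337, -0.0558, 0.127]
tcp_rot: [0.16, 0.987, 0.0, -0.001]
contact_force: [-0.6, -0.1, -0.2]
finger_gap: 0.0208
grasp_force: 39.5
```

```bash
python3 -m handwheel '12 17 34 0 0; 12 35 69 0 0; 12 53 103 0 0; 12 70 137 0 0; 12 88 172 0 0; 12 105 206 0 0; 12 123 240 0 0; 12 140 275 0 0; 12 158 310 0 0; 12 175 343.5 0 0; 12 175 343.5 0 0; 12 175 343.5 0 0'
python3 -m handwheel '12 0 0 0 0; 12 0 0 0 0; 12 0 0 40 0; 12 0 0 70 0; 12 0 0 70 0; 12 0 0 70 0; 12 0 0 70 0'
python3 - <<'E'
from h import *
im,c=snap('wrist','w6'); snap('side','d6'); snap('scene','c6')
print(env.state()['tcp_pos'])
a=cv2.imread('pics/d6.png')[100:200,120:280]; b=cv2.imread('pics/c6.png')[260:360,290:460]; w=im[:,:,::-1]
a=cv2.resize(a,(400,250));b=cv2.resize(b,(400,250)); o=np.hstack([np.vstack([a,b]),cv2.resize(w,(400,500))]); cv2.imwrite('pics/m6.png',o)
E
```

```text
t: 15.8
tcp_pos: [0.3759, 0.3252, 0.1267]
tcp_rot: [0.159, 0.987, -0.002, -0.001]
contact_force: [0.0, -0.5, -1.1]
finger_gap: 0.0204
grasp_force: 39.7
t: 16.5
tcp_pos: [0.378, 0.3257, 0.0612]
tcp_rot: [0.16, 0.987, 0.001, 0.001]
contact_force: [0.4, -0.3, -0.5]
finger_gap: 0.0206
grasp_force: 39.7
[0.37778823 0.32583728 0.06081816]
```

View pics/m6.png

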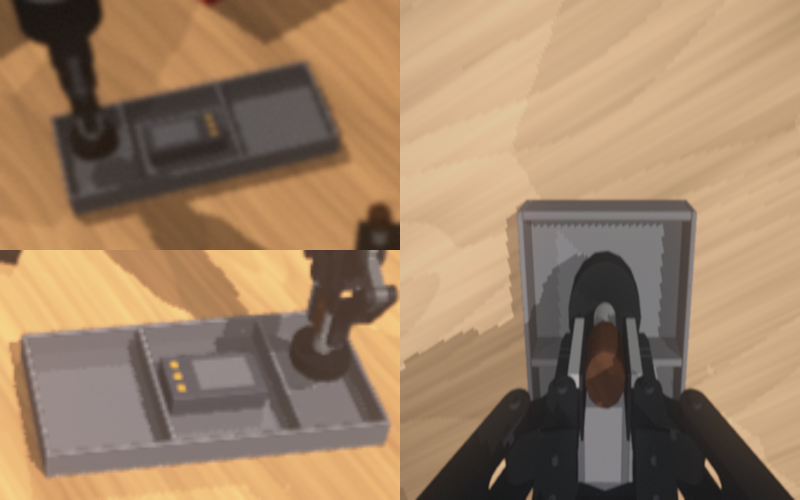

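```bash
python3 -m handwheel '12 1 0 15 0; 12 1 0 25 0; 12 1 0 29 0; 12 1 0 29 0; 12 1 0 29 0; 12 1 0 29 0'
python3 -m handwheel '12 0 0 0 0; 45 0 0 0 0; 45 0 0 0 0; 45 0 0 0 0; 45 0 0 -30 0; 45 0 0 -80 0; 80 0 0 -130 0; 80 0 0 -170 0; 80 0 0 -200 0; 80 0 0 -200 0'
```

```text
t: 17.25
tcp_pos: [0.3759, 0.3255, 0.033]
tcp_rot: [0.16, 0.987, 0.0, 0.0]
contact_force: [-9.1, -7.3, 23.1]
finger_gap: 0.0207
grasp_force: 42.8
t: 18.25
tcp_pos: [0.3771, 0.3266, 0.2348]
tcp_rot: [0.16, 0.987, 0.003, 0.003]
contact_force: [-0.5, 0.2, 0.5]
finger_gap: 0.0801
grasp_force: 0.0
```

```bash
python3 -m handwheel '80 -33 -35 0 -2; 80 -66 -70 0 -4; 80 -99 -105 0 -6; 80 -132 -140 0 -8; 80 -165 -175 0 -10; 80 -198 -210 0 -12; 80 -231 -245 0 -14; 80 -264 -280 0 -16; 80 -290 -308 0 -18; 60 -305 -324 20 -19.6; 60 -305 -324 60 -19.6; 60 -305 -324 60 -19.6'
python3 -m handwheel '60 0 0 40 0; 60 0 0 70 0; 60 0 0 70 0; 60 0 0 70 0'
python3 - <<'E'
from h import *
im,c=snap('wrist','w7'); b,cs=snap('side','d7'); print(env.state()['tcp_pos'])
a=b[:,:,::-1][190:260,270:370]
o=np.hstack([cv2.resize(im[:,:,::-1],(500,375)),cv2.resize(a,(300,375))]); cv2.imwrite('pics/m7.png',o)
E
```

```text
t: 19.45
tcp_pos: [0.5597, -0.0783, 0.1607]
tcp_rot: [-0.01, 1.0, 0.002, -0.007]
contact_force: [-0.7, -0.1, -0.4]
finger_gap: 0.06
grasp_force: 0.0
t: 19.85
tcp_pos: [0.563, -0.0776, 0.1007]
tcp_rot: [-0.011, 1.0, 0.0, -0.0]
contact_force: [-0.3, 0.5, 1.6]
finger_gap: 0.0599
grasp_force: 0.0
[ 0.56427082 -0.0780228   0.10277801]
```

View pics/m7.png

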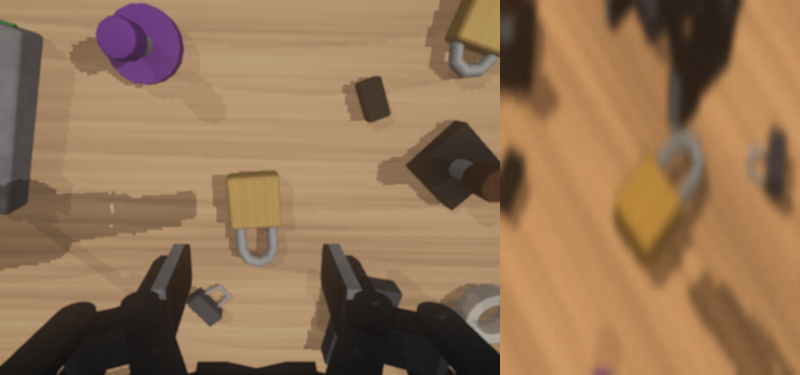

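```bash
python3 - <<'E'
from h import *
from scipy.spatial.transform import Rotation as R
c=env.get_calibration('wrist'); s=env.state(); M=R.from_quat(s['tcp_rot']).as_matrix(); p=s['tcp_pos']*1000
def q(n,u,v,z):
    w=onz(c,u*1.12,v*1.12,z)*1000; print(n,w[:2].round(1),'tool d',(M.T@(w-p)).round(1))
for u,v in [(228,181),(278,173),(280,226),(232,230)]: q('corner',u,v,.018)
q('tip',260,266,.008); q('fob',205,305,.01); q('sq',460,165,.014); print(p)
h=cv2.cvtColor(cv2.imread('pics/w7.png'),cv2.COLOR_BGR2HSV); g=cv2.inRange(h,(15,120,60),(30,255,255)); g[:,:240]=0; g[:,330:]=0;g[:180]=0;g[270:]=0
k,l,st,ce=cv2.connectedComponentsWithStats(g); i=1+st[1:,4].argmax(); print(st[i],ce[i]); r=rect(c,l==i,.018); print(r)
E
```

```text
corner [553.  -97.9] tool d [ 12.  -19.5  84.7]
corner [546.4 -63. ] tool d [17.9 15.5 84.7]
corner [586.8 -59.8] tool d [-22.6  17.8  84.8]
corner [590.8 -95. ] tool d [-25.8 -17.5  84.9]
tip [626.8 -73.3] tool d [-62.3   3.4  95. ]
fob [ 663.5 -118. ] tool d [-98.  -42.   93.2]
sq [538.8  65.1] tool d [ 22.8 143.7  88.6]
[564.27081841 -78.02279772 102.77800929]
[ 253  191   62   66 3605] [283.72343967 223.42690707]
((567.3760375976562, -79.77293395996094), (43.22405242919922, 37.600215911865234), 4.883345603942871)
```

```bash
python3 -m handwheel '58 -4.5 -0.5 30 -4; 58 -4.5 -0.5 60 -4; 58 -4.5 -0.5 80 -4; 58 -4.5 -0.5 92 -4; 58 -4.5 -0.5 98.5 -4; 58 -4.5 -0.5 98.5 -4; 58 -4.5 -0.5 98.5 -4; 25 -4.5 -0.5 98.5 -4; 25 -4.5 -0.5 98.5 -4; 25 -4.5 -0.5 98.5 -4; 25 -4.5 -0.5 98.5 -4; 25 -4.5 -0.5 98.5 -4' 70
python3 -m handwheel '25 0 0 0 0; 25 0 0 -30 0; 25 0 0 -75 0; 25 0 0 -120 0; 25 0 0 -120 0; 25 0 0 -120 0; 25 0 0 -120 0'
```

```text
t: 21.15
tcp_pos: [0.5686, -0.0787, 0.0031]
tcp_rot: [-0.045, 0.999, -0.0, 0.001]
contact_force: [0.4, -0.6, 5.7]
finger_gap: 0.0363
grasp_force: 73.1
t: 21.85
tcp_pos: [0.5666, -0.0784, 0.1192]
tcp_rot: [-0.045, 0.999, 0.0, -0.002]
contact_force: [-1.4, -0.0, -2.2]
finger_gap: 0.0363
grasp_force: 72.2
```

```bash
python3 -m handwheel '25 0 25 0 2; 25 0 60 0 4; 25 0 100 0 7; 25 0 140 0 10; 25 0 180 0 12; 25 0 220 0 15; 25 0 260 0 18; 25 0 295 0 20; 25 -1 325 0 22; 25 -2 345 0 23.3; 25 -2 352 0 23.3; 25 -2 352 0 23.3'
python3 -m handwheel '25 0 0 30 0; 25 0 0 55 0; 25 0 0 60 0; 25 0 0 60 0; 25 0 0 60 0; 25 0 0 60 0'
python3 - <<'E'
from h import *
im,c=snap('wrist','w8'); snap('side','d8'); snap('scene','c8')
p=env.state()['tcp_pos']*1000; v=p[:2]-[472.5,294]; print(p,v@[.950,-.312],v@[.312,.950],env.state()['tcp_rot'])
a=cv2.imread('pics/d8.png')[100:200,120:280]; b=cv2.imread('pics/c8.png')[260:360,290:460]; w=im[:,:,::-1]
a=cv2.resize(a,(400,250));b=cv2.resize(b,(400,250)); o=np.hstack([np.vstack([a,b]),cv2.resize(w,(400,500))]); cv2.imwrite('pics/m8.png',o)
E
```

```text
t: 23.05
tcp_pos: [0.5367, 0.2724, 0.1192]
tcp_rot: [0.156, 0.988, -0.001, -0.001]
contact_force: [0.2, -0.5, -2.3]
finger_gap: 0.0363
grasp_force: 72.2
t: 23.65
tcp_pos: [0.5387, 0.2723, 0.0633]
tcp_rot: [0.157, 0.988, 0.001, 0.001]
contact_force: [0.2, 0.5, -0.6]
finger_gap: 0.0362
grasp_force: 72.2
[538.21990771 272.40656847  62.59875265] 69.17106296347679 -0.0091487516422416 [1.57280663e-01 9.87553423e-01 5.44765190e-04 8.56707686e-04]
```

View pics/m8.png

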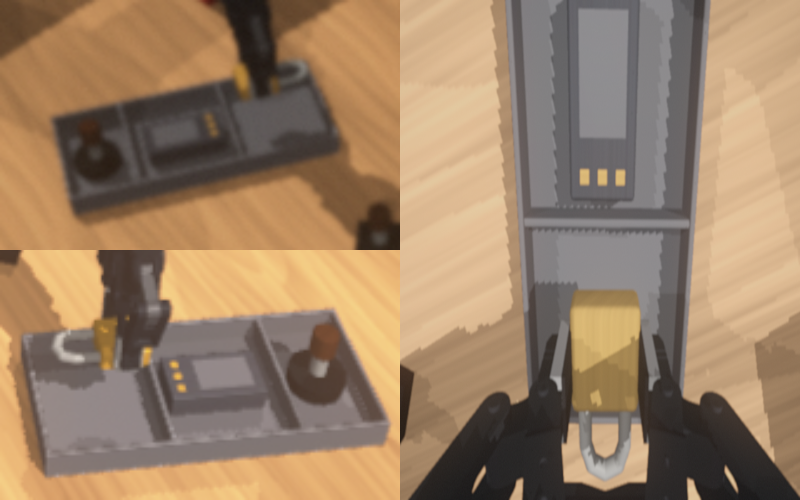

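```bash
python3 - <<'E'
from h import *
c=env.get_calibration('wrist')
def q(n,u,v,z):
    w=onz(c,(u-400)*1.4,v*.84,z)*1000; d=w[:2]-[472.5,294]; print(n,(d@[.950,-.312]).round(1),(d@[.312,.950]).round(1))
q('divider far edge',607,229,.025);q('div near',607,219,.025);q('lock rear top',606,291,.0776);q('lock rear bottom edge',606,306,.0776);q('lock front',606,411,.0776);q('tip',606,478,.068);q('far rim out',560,421,.025)
q('bat rear',600,199,.024);q('L',533,300,.025);q('R',690,300,.025)
E
```

```text
divider far edge 37.4 1.4
div near 33.1 1.3
lock rear top 42.4 0.4
lock rear bottom edge 47.5 0.4
lock front 86.3 0.6
tip 124.6 0.8
far rim out 133.1 -35.8
bat rear 25.0 -3.4
L 69.6 -52.2
R 69.4 61.9
```

```bash
python3 -m handwheel '25 0 0 20 0; 25 0 0 40 0; 25 0 0 50 0; 25 0 0 55.5 0; 25 0 0 55.5 0; 25 0 0 55.5 0; 25 0 0 55.5 0'
python3 -m handwheel '50 0 0 0 0; 50 0 0 0 0; 50 0 0 0 0; 50 0 0 -20 0; 50 0 0 -65 0; 50 0 0 -110 0; 80 0 0 -160 0; 80 0 0 -210 0; 80 0 0 -220 0; 80 0 0 -220 0'
python3 -m handwheel '80 30 -45 0 0; 80 60 -90 0 0; 80 90 -135 0 0; 80 90 -180 0 0; 80 90 -220 0 0; 80 90 -220 0 0; 80 90 -220 0 0'
python3 - <<'E'
from h import *
snap('side','d9'); snap('scene','c9')
b=cv2.imread('pics/c9.png'); a=cv2.imread('pics/d9.png')[110:200,120:360]
o=np.vstack([cv2.resize(a,(640,240)),cv2.resize(b[130:350,190:470],(458,360))[:, :].copy() if 0 else cv2.resize(b[180:350,190:470],(640,360))]); cv2.imwrite('pics/m9.png',o)
E
```

```text
t: 24.5
tcp_pos: [0.5381, 0.2725, 0.0072]
tcp_rot: [0.157, 0.988, 0.0, 0.001]
contact_force: [-2.9, -0.6, 5.7]
finger_gap: 0.0358
grasp_force: 73.0
t: 25.5
tcp_pos: [0.5387, 0.2727, 0.2292]
tcp_rot: [0.157, 0.988, 0.002, 0.003]
contact_force: [-0.4, 0.6, -0.1]
finger_gap: 0.0801
grasp_force: 0.0
t: 26.2
tcp_pos: [0.3833, 0.0904, 0.2238]
tcp_rot: [0.158, 0.987, -0.0, -0.001]
contact_force: [0.6, 0.1, -0.2]
finger_gap: 0.0797
grasp_force: 0.0
```

View pics/m9.png

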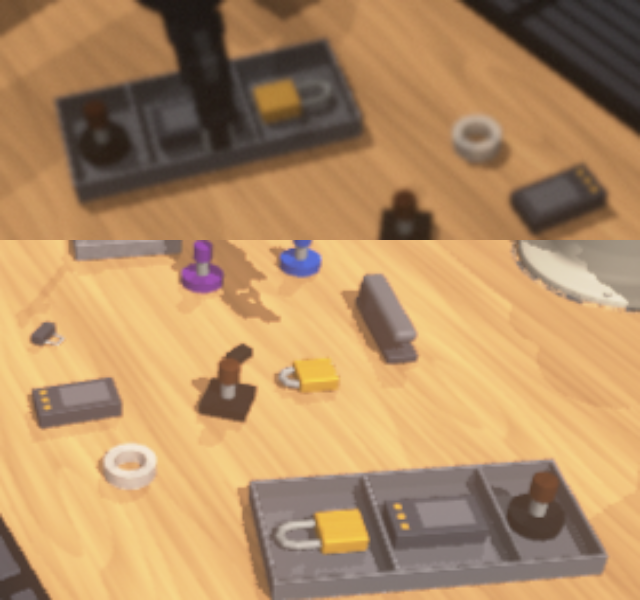

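```bash
python3 -c "
from bench import env
print(env.hand_in())"
```

```text
the job is handed in; nothing more can be done
None
```

I packed the caddy and handed the job in at about 26 s: in the last pictures the round stamp stands upright in the small compartment, the charged battery and the long-shackle padlock lie flat in theirs, the look-alikes are in place and the gripper is clear; no verdict came back.

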